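# Gauge a bar against a flip stop for sawing

### The job

Set the aluminium bar up for sawing in the jig: flip the steel stop fully down over the fence, then slide the bar, lying flush along the fence, up against the stop's screw and hold it there for about a second with a light but definite push. The stop is only clamped by friction, so do not shove it out of its setting. Then flip the stop fully up again, leaving the bar exactly where it was gauged and the loose parts nearby undisturbed.

Things in the scene. Friction and masses are not known exactly. Their poses are not given: they have to be found in the camera images.
- jig: Sawing jig fixed to the bench: dark steel base plate, 480 mm along y, 12 mm thick, x -90 to +60 mm, with an upright aluminium fence. Origin on the bench under the middle of the plate's length; x points to the fence (which is on the robot's side, so roughly towards the robot), y along it, z up. The fence's flat front face is at x = +20 mm; it is 20 mm thick, its top 62 mm above the bench.
- carriage: Dark steel carriage of the flip stop, astride the fence; axes as the jig's. Origin: in y the middle of the stop screw's adjustment, in x the fence's front face, in z the bench. Its metal spans y 0 to +36 mm, to 75 mm above the bench. Held only by friction: about 10 N along the fence makes it slip; a shift over 2 mm spoils the setting. Carries the leaf.
- leaf (a joint): Angle of the stop's hinged steel leaf, rad: 0 = fully down (arm level, pointing to -x, away from the fence), 1.57 = arm upright, 1.75 = end of travel. Stiff hinge (0.15 Nm, about 2 N at the handle) that stays where it is left; starts at 1.4 to 1.7. Down, its foot (12 mm thick in y, 28 mm wide) hangs in front of the fence to 17 mm above the bench, with the screw on its -y side.
- stop_hinge (a point): Point on the leaf's hinge axis (parallel to the jig's y), 8 mm behind the fence's front face (+x), 80 mm above the bench, level with the carriage's origin in y.
- stop_screw (a point): Axis of the stop's adjusting screw (14 mm steel rod through the leaf's foot, flat end facing -y), at the middle of its range of settings. The end face, which the bar is to meet, has been set up to 12 mm to either side of this point along the fence; the setting is not measured. Turns with the leaf; when down it is 15 mm in front of the fence face, 27 mm above the bench.
- stop_handle (a point): Centre of the leaf's handle: a round steel rod, 12 mm diameter, parallel to the hinge and 70 mm from its axis, 60 mm to +y of the carriage's origin. The rod is free from 28 mm to -y of this point (the leaf's arm) to its end 28 mm to +y. It turns with the leaf: above the fence when up; 62 mm in front of the fence face and 80 mm above the bench when down.
- bar: The loose solid aluminium bar, 200 mm long (its y axis), 30 x 30 mm in section, 0.34 to 0.63 kg; sliding it takes 2 to 5 N. Origin at its centre. It starts lying on the base plate (centre 27 mm above the bench), 5 to 20 mm in front of the fence, a little askew (up to 0.1 rad), on the -y side of the stop.
- bar_end (a point): Centre of the bar's +y end face, the end to be brought against the stop's screw. With the bar flush it is 15 mm in front of the fence face and 27 mm above the bench.
- piston: Bystander: loose aluminium engine piston, 80 mm across, 66 mm tall, standing beside or beyond the jig. Origin under its centre. To be left alone.
- clutch_disc: Bystander: loose dark clutch disc, 124 mm across, 24 mm high at the hub, lying beside or beyond the jig. Origin under its centre. To be left alone.
- bearing: Bystander: loose steel bearing ring, 72 mm across, 20 mm high, lying beside or beyond the jig. Origin under its centre. To be left alone.
Not all that is in view belongs to the job. Of the things like the bar, leave any that is green or pink; of the rest the larger one is meant.

How it is judged:
By the outcome, as a careful person would: the job done as asked, in the order asked, and still so for the second after the job is handed in, with the robot touching nothing.
It also fails if it takes over 72 s, if anything falls off the work surface, if the arm or the gripper's body presses on something with over 40 N, if the wrist force passes 120 N, or if a joint passes its speed limit or range.

### The arm

A 7-joint arm with a two-finger parallel gripper is mounted at the origin on the work surface. World frame = base frame: x ahead of the robot, y to its left, z up, the work surface at z = 0. Lengths are in mm, angles in degrees, forces in N, time in s.
With the tool pointing down it reaches from about 350 to 900 mm from the base axis. Payload 8.1 kg.
Tool frame: the origin (TCP) lies on the centre line of the jaws, within the pads' length; the fingertips stand 25 mm ahead of it and the grasp point (between the pads) lies 6 mm ahead of it; z points along the fingers, y is the line along which they close (so a half turn about z gives the same grasp; the last joint's range is limited). The gripper opens to 92 mm and grips with 3 to 60 N. Pads are 19 mm wide; open, the fingers measure 130 mm over their backs; the gripper's body (75 mm by 190 mm) begins 47 mm behind the grasp point.
Start: joints at [66.257, 24.895, 1.432, 90.138, -0.665, 64.973, -4.303], TCP at [191.709, -594.885, 251.742] pointing down, gripper open.
Joint ranges: [-149.89, 149.89], [-25.12, 119.58], [-72.63, 75.52], [4.76, 147.25], [-75.54, 255.54], [6.69, 114.76], [-157.13, 157.13]. Speed limits (degrees/s): [127.2, 127.2, 172.46, 172.46, 180, 180, 180].

### API

Orientations are given as [roll, pitch, yaw] about the fixed x, y, z axes, in that order (R = Rz(yaw) Ry(pitch) Rx(roll)).
In Python, from cell import bot gives the robot as it stands.
- The arm moves only by the tool arm_command, never from a script. Its argument "plan" is a list of rows, each a list of 3 entries, a list of its own where there are three numbers: the shift along the tool's x, y, z in m, then the turn, a rotation vector about the tool's x, y, z in rad, then the closure, from 0 (fully open) to 1 (shut). In form: [[[x, y, z], [rx, ry, rz], fingers], ...]. A call has 1 to 8 rows; each row is the pose to reach, as a shift and turn from the pose commanded when the call began, along the tool's axes at that moment; what a row does not reach only later rows make up. A row lasts 1/12 s, in which the tool goes at most 41.7 mm and 7.16 degrees, less where a joint would pass 70% of its speed; a pose out of reach is approached as far as the arm can. A call with a gripper value outside its range is refused whole. The fingers move at their own pace and stop on an object; the grip force is fixed at half the most. Time passes only in rows, so rows that repeat a pose let the fingers close. It gives the time, the measured TCP pose, the force, the opening and the grip force at its end, in the units of the state.
- bot.state(): the state, without advancing time (a new reading comes with each control period).
- bot.grab_frame(name): name is "scene" or "side" or "wrist"; returns (picture, depth): 480x640x3 uint8, red, green, blue; 480x640 float32, mm along the optical axis (not along the pixel's ray), 0 where there is no reading.
- bot.camera_info(name): a dict with "fx", "fy", "cx", "cy" (pixels), "R" (3x3) and "t" (3): a world point X has camera coordinates R X + t. Camera axes: x right, y down, z forward; pixel columns grow to the right and rows downward; lengths in mm; the calibration is good to about 2 mm. A picture is of the moment at which its call begins: read the wrist's pose just before it. camera_info takes no time and is no camera call; for the wrist camera it gives the pose at the moment of the call.
- bot.close_job(): hands the job in; it is judged then, once.
The state is a dict: "time": time; "joint_positions": joint angles; "joint_velocities": joint speeds; "tau": joint torques, N m; "tcp_pos": TCP position; "tcp_rot": TCP orientation; "ft_force": force on the tool from outside, world axes, zero at the start; "moment": the same for the moment, N m; "gripper_width": finger opening in mm; "grasp_force": force on a finger pad.
Only numpy, scipy, OpenCV 4.12 (cv2) and the standard library are available. Lean on these libraries where they do the work, as an engineer would, in place of code of your own. Each camera call takes 0.05 s, during which the arm holds its last target. There are 200 camera calls.

## Working session

There is one attempt and no reset: what is moved stays moved. The work goes in short steps, Python scripts to look and compute and a tool call to move; the robot and the scene stay as the last step left them, time stands still between calls to the robot, and variables do not carry over. Pictures are saved under pics/ and viewed, at most 10 in all, crops included, and the job is handed in when it is done.

Besides the shell and the picture viewer there is one more tool, called after ">>>" as name(argument=value, ...), one argument or row to a line, values as JSON. arm_command: Moves the arm, as the interface text tells. Its arguments: {"type":"object","properties":{"plan":{"type":"array","items":{"type":"array"}}},"required":["plan"]}

```bash
mkdir -p pics; ls; python3 - <<'E'
from cell import bot
import cv2,numpy as np
s=bot.state(); print(s)
for n in("scene","side"):
    p,d=bot.grab_frame(n); cv2.imwrite(f"pics/{n}0.png",p[:,:,::-1]); np.savez(f"{n}0.npz",p=p,d=d,**bot.camera_info(n))
    print(n,bot.camera_info(n))
E
```

```text
pics
{'time': 0.0, 'joint_positions': array([66.25889164, 24.93642546,  1.43019351, 90.18842203, -0.66266379,
       64.97522259, -4.30081516]), 'joint_velocities': array([-0.02853305, -0.03985932, -0.04546704,  0.01927348, -0.01649091,
        0.06768997, -0.04171097]), 'tau': array([ 4.24939817e-04, -6.67833567e+01,  9.85361226e-01, -3.14451563e+01,
       -6.04505930e-02,  4.31772578e-02,  1.16458127e-04]), 'tcp_pos': array([ 191.50690781, -594.43464212,  250.94971037]), 'tcp_rot': array([-1.79908720e+02,  9.80473771e-03,  1.78621002e+01]), 'ft_force': array([0.04627512, 0.51676685, 0.19260526]), 'moment': array([ 0.03613659, -0.01519682,  0.01135562]), 'grasp_force': 0.0, 'gripper_width': 91.6977835069408}
scene {'fx': 607.9155270279983, 'fy': 607.9155270279983, 'cx': 318.9178458814884, 'cy': 232.26457546291226, 'R': array([[-0.79657622,  0.60441802,  0.01204895],
       [ 0.31992811,  0.43838414, -0.83991985],
       [-0.51294476, -0.66520538, -0.54257669]]), 't': array([ 458.61541807, -118.12511749, 1790.83388438])}
side {'fx': 606.1586248312692, 'fy': 606.1586248312692, 'cx': 315.18880894783956, 'cy': 246.16655067908195, 'R': array([[-0.98148471, -0.19147963,  0.00482876],
       [-0.13504498,  0.67389445, -0.72638084],
       [ 0.13583306, -0.71358379, -0.68727546]]), 't': array([ 584.3079567 ,  152.94694073, 1247.31066458])}
```

View pics/scene0.png

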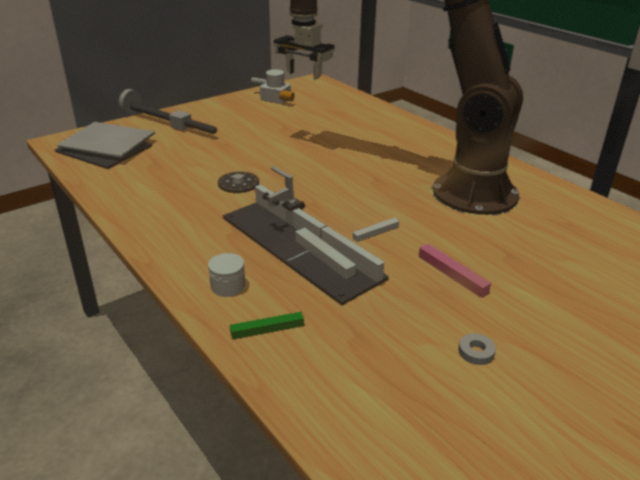

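View pics/side0.png

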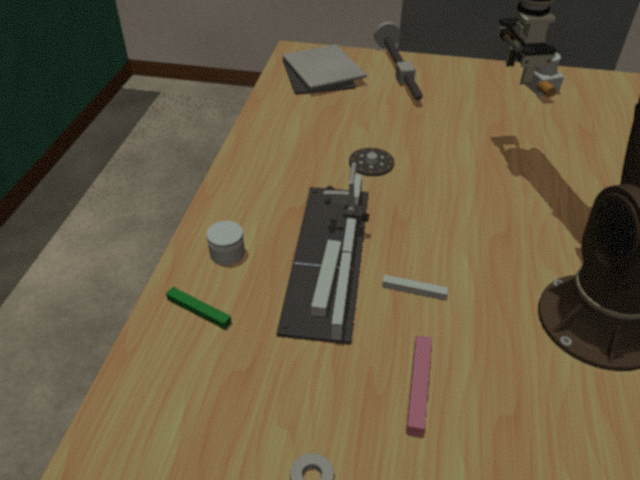

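The pictures show the jig with its fence on the robot's side and the stop at world −Y (side ≈(355,195)). The bar is on the plate in front of the fence (side ≈(327,275)), and the leaf is up. The piston, disc, bearing, green and pink bars and a small grey bar lie around the jig.

```bash
cat > h.py <<'E'
import numpy as np,cv2
def cloud(f):
    z=np.load(f); d=z['d'].astype(float); v,u=np.mgrid[:480,:640]
    P=np.stack([(u-z['cx'])/z['fx']*d,(v-z['cy'])/z['fy']*d,d],-1)
    return (P-z['t'])@z['R'], z['p'], d>0
E
python3 - <<'E'
from h import *
for n in("scene","side"):
    X,p,ok=cloud(n+"0.npz")
    for v,u in ([(200,250),(228,267),(250,330),(262,225)] if n=="scene" else [(250,300),(275,327),(320,338),(230,225)]): print(n,u,v,X[v,u].round(),p[v,u])
    roi=np.zeros(ok.shape,bool)
    if n=="scene": roi[160:300,215:395]=1
    else: roi[150:340,280:372]=1
    m=ok&roi
    for nm,lo,hi in(("plate",6,17),("bar",38,47),("fence",58,66),("carr",70,200)):
        k=m&(X[...,2]>lo)&(X[...,2]<hi)
        if nm in("bar","fence"): k&=p.min(-1)>90
        pts=X[k][:,:2].astype(np.float32); print(n,nm,len(pts))
        if len(pts)>5:
            cc=np.zeros(ok.shape,np.uint8);cc[k]=1
            nn,l,st,ce=cv2.connectedComponentsWithStats(cc)
            for i in np.argsort(-st[1:,4])[:3]+1:
                q=X[l==i]; 
                if len(q)>8: print("   ",len(q),cv2.minAreaRect(q[:,:2].astype(np.float32)),q.mean(0).round(1),np.round(q[:,2].max()))
E
```

```text
scene 250 200 [ 554. -356.   -5.] [152 125  72]
scene 267 228 [ 609. -181.   10.] [60 56 49]
scene 330 250 [567.  32.  41.] [148 152 135]
scene 225 262 [811. -40.  68.] [149 153 137]
scene plate 5091
    4410 ((589.0446166992188, -72.2998046875), (152.76885986328125, 487.50677490234375), 4.418683052062988) [609.4 -53.6  10.9] 17.0
    403 ((534.757568359375, -456.23046875), (123.5311508178711, 121.50745391845703), 58.251346588134766) [ 537.9 -451.6    8.5] 17.0
    149 ((392.5713195800781, -0.13061141967773438), (25.260873794555664, 130.09185791015625), 77.73863220214844) [398.9  -2.3  11.9] 17.0
scene bar 544
    544 ((571.9401245117188, 13.645881652832031), (32.45962905883789, 203.32521057128906), 0.9528381824493408) [571.6  17.9  41.1] 46.0
scene fence 978
    551 ((534.4628295898438, 7.1888885498046875), (25.442825317382812, 314.2630615234375), 2.960880994796753) [534.   20.9  60.9] 66.0
    360 ((803.7748413085938, -35.154441833496094), (79.22378540039062, 62.76725387573242), 60.692447662353516) [806.2 -37.3  64.2] 66.0
    67 ((552.4520263671875, -283.5516662597656), (23.300664
[... 703 characters left out ...]
((527.174560546875, -275.9085693359375), (19.044788360595703, 87.9462661743164), 3.437347650527954) [ 526.3 -279.    10.4] 15.0
side bar 881
    881 ((567.91015625, 12.244850158691406), (29.940771102905273, 203.860595703125), 0.3557776212692261) [568.1  17.8  41.1] 46.0
side fence 1044
    931 ((531.160400390625, 9.0811767578125), (19.438753128051758, 315.6512756347656), 3.3503010272979736) [530.3  22.8  61.1] 66.0
    113 ((545.7510375976562, -269.8077392578125), (16.182846069335938, 90.6561050415039), 3.275439739227295) [ 545.1 -274.5   60.8] 66.0
side carr 789
    788 ((567.304931640625, -174.91015625), (87.73049926757812, 89.07430267333984), 26.2086238861084) [ 560.8 -166.9  106.9] 157.0
```

```bash
cat >> h.py <<'E'
from scipy.spatial.transform import Rotation as Ro
O=np.array([567,-73.,0]); a=np.radians(3.25)
XJ=np.array([-np.cos(a),-np.sin(a),0]); YJ=np.array([np.sin(a),-np.cos(a),0])
J=np.stack([XJ,YJ,[0,0,1]])           # world->jig rows
toj=lambda X:(X-O)@J.T
tow=lambda q:O+np.asarray(q,float)@J
def shift(q,yaw=93.25):               # jig-frame target (mm) -> tool shift m, rotvec
    from cell import bot
    s=bot.state(); R=Ro.from_euler('xyz',s['tcp_rot'],degrees=True)
    T=Ro.from_euler('xyz',[180,0,yaw],degrees=True)
    print('at jig',toj(s['tcp_pos']).round(1),'rot',s['tcp_rot'].round(2),'F',s['ft_force'].round(2))
    print('shift',(R.inv().apply(tow(q)-s['tcp_pos'])/1000).round(4),'turn',(R.inv()*T).as_rotvec().round(4))
E
python3 - <<'E'
from h import *
for n in("scene","side"):
    X,p,ok=cloud(n+"0.npz"); q=toj(X)
    for nm,lo,hi in(("carr",66,78),("mid",90,130),("top",140,170)):
        k=ok&(abs(q[...,0]-15)<60)&(q[...,1]>40)&(q[...,1]<230)&(q[...,2]>lo)&(q[...,2]<hi)
        print(n,nm,k.sum(),np.percentile(q[k],[2,50,98],axis=0).round(1).tolist() if k.sum() else '')
    k=ok&(q[...,2]>38)&(q[...,2]<47)&(q[...,0]>-40)&(q[...,0]<15)&(q[...,1]<40)&(q[...,1]>-210)
    print('bar',cv2.minAreaRect(q[k][:,:2].astype(np.float32)))
print(tow([10,60,350])); shift([10,60,330])
E
```

```text
scene carr 111 [[6.8, 68.2, 66.3], [20.6, 78.9, 72.0], [49.1, 106.6, 77.4]]
scene mid 353 [[-39.0, 75.1, 90.8], [-8.5, 90.3, 106.0], [26.6, 124.0, 126.8]]
scene top 118 [[13.4, 79.0, 141.5], [18.2, 111.1, 151.5], [24.7, 157.3, 156.4]]
bar ((-6.24807071685791, -85.66169738769531), (207.65699768066406, 40.947914123535156), 87.34131622314453)
side carr 163 [[12.9, 69.2, 66.2], [38.9, 80.2, 73.0], [53.5, 105.2, 76.8]]
side mid 427 [[-34.5, 75.3, 91.4], [-3.3, 90.2, 106.3], [32.2, 124.1, 125.1]]
side top 134 [[18.9, 79.5, 141.1], [25.1, 111.6, 153.0], [30.3, 156.2, 156.7]]
bar ((-5.606017112731934, -85.25513458251953), (204.24435424804688, 30.23126220703125), 87.10577392578125)
[ 560.41765055 -133.47042811  350.        ]
at jig [404.4 499.3 251. ] rot [-1.7992e+02  1.0000e-02  1.7860e+01] F [-0.31 -0.03 -0.46]
shift [ 0.4925 -0.3258 -0.0786] turn [-1.3000e-03 -8.0000e-04 -1.3158e+00]
```

```bash
python3 -c "
from h import *; shift([62,132,250])"
```

```text
at jig [404.4 499.3 251. ] rot [-1.7992e+02  1.0000e-02  1.7860e+01] F [-0.31 -0.03 -0.46]
shift [ 0.424  -0.2691  0.0014] turn [-1.3000e-03 -8.0000e-04 -1.3158e+00]
```

>>> arm_command(
  plan=[
    [[0.424,-0.269,0.001],[0,0,-1.316],1],
    [[0.424,-0.269,0.001],[0,0,-1.316],1],
    [[0.424,-0.269,0.001],[0,0,-1.316],1],
    [[0.424,-0.269,0.001],[0,0,-1.316],1],
    [[0.424,-0.269,0.001],[0,0,-1.316],1],
    [[0.424,-0.269,0.001],[0,0,-1.316],1],
    [[0.424,-0.269,0.001],[0,0,-1.316],1],
    [[0.424,-0.269,0.001],[0,0,-1.316],1],
  ],
)

```text
time: 0.77
tcp_pos: [405.5, -336.8, 251.0]
tcp_rot: [-180.0, 0.0, 75.5]
ft_force: [1.6, -1.2, -0.1]
gripper_width: 43.1
grasp_force: 0.0
```

```bash
python3 -c "
from h import *; shift([62,132,250])"
```

```text
at jig [176.2 254.2 251. ] rot [-1.7999e+02  1.0000e-02  7.5500e+01] F [ 1.61 -1.21 -0.13]
shift [0.1512 0.0715 0.0009] turn [-3.000e-04  1.000e-04 -3.099e-01]
```

>>> arm_command(
  plan=[
    [[0.151,0.0715,0.001],[0,0,-0.31],1],
    [[0.151,0.0715,0.001],[0,0,-0.31],1],
    [[0.151,0.0715,0.001],[0,0,-0.31],1],
    [[0.151,0.0715,0.001],[0,0,-0.31],1],
    [[0.151,0.0715,0.001],[0,0,-0.31],1],
    [[0.151,0.0715,0.001],[0,0,-0.31],1],
    [[0.151,0.0715,0.001],[0,0,-0.31],1],
  ],
)

```text
time: 1.35
tcp_pos: [512.2, -211.2, 249.6]
tcp_rot: [-179.9, 0.0, 92.9]
ft_force: [-0.9, 0.6, -0.1]
gripper_width: 0.8
grasp_force: 0.0
```

```bash
python3 - <<'E'
from h import *; shift([62,132,167])
from cell import bot
p,d=bot.grab_frame("wrist"); cv2.imwrite("pics/w1.png",p[:,:,::-1]); np.savez("w1.npz",p=p,d=d,**bot.camera_info("wrist"))
X,p,ok=cloud("w1.npz"); q=toj(X)
for nm,lo,hi in(("fence",58,66),("carr",70,78),("mid",90,130),("top",140,170)):
    k=ok&(abs(q[...,0])<60)&(q[...,1]>-200)&(q[...,1]<230)&(q[...,2]>lo)&(q[...,2]<hi)
    print(nm,k.sum(),np.percentile(q[k],[2,50,98],axis=0).round(1).tolist() if k.sum() else '')
E
```

```text
at jig [ 62.5 134.8 249.6] rot [-1.7993e+02  1.0000e-02  9.2940e+01] F [-0.94  0.61 -0.12]
shift [0.0028 0.0006 0.0826] turn [-0.0012  0.0001 -0.0055]
fence 5881 [[22.0, -31.2, 60.5], [32.1, 45.2, 62.5], [55.1, 177.5, 64.2]]
carr 1232 [[13.7, 74.4, 73.4], [43.6, 88.2, 75.0], [53.8, 109.5, 76.4]]
mid 2786 [[-33.4, 79.8, 95.1], [-18.7, 98.2, 110.7], [33.2, 127.3, 123.7]]
top 2125 [[19.6, 84.5, 142.7], [25.8, 113.6, 155.2], [30.5, 148.4, 157.1]]
```

View pics/w1.png

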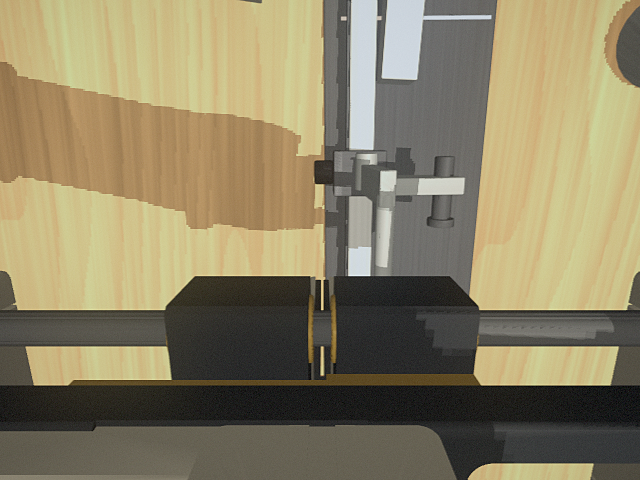

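The wrist view shows the rod at ≈(385,235), just off the closed fingers, and the screw in the foot at ≈(440,190). The bar's end is at ≈(400,75).

>>> arm_command(
  plan=[
    [[0.003,0.0,0.04],[0,0,-0.005],1],
    [[0.003,0.0,0.083],[0,0,-0.005],1],
    [[0.003,0.006,0.083],[0,0,-0.005],1],
    [[0.003,0.013,0.083],[0,0,-0.005],1],
    [[0.003,0.024,0.084],[0,0,-0.005],1],
    [[0.003,0.036,0.088],[0,0,-0.005],1],
  ],
)

```text
time: 1.9
tcp_pos: [551.1, -207.3, 165.2]
tcp_rot: [179.8, 0.1, 93.1]
ft_force: [-1.8, -0.9, 3.6]
gripper_width: 0.7
grasp_force: 1.7
```

```bash
python3 -c "
from h import *; shift([3.5,132,146.5])"
```

```text
at jig [ 23.5 133.2 165.2] rot [1.7975e+02 1.2000e-01 9.3120e+01] F [-1.75 -0.88  3.65]
shift [0.0012 0.0199 0.0188] turn [ 0.0043  0.0021 -0.0023]
```

>>> arm_command(
  plan=[
    [[0.001,0.011,0.008],[0,0,-0.002],1],
    [[0.001,0.02,0.019],[0,0,-0.002],1],
    [[0.001,0.027,0.027],[0,0,-0.002],1],
    [[0.001,0.032,0.034],[0,0,-0.002],1],
    [[0.001,0.033,0.034],[0,0,-0.002],1],
    [[0.001,0.025,0.005],[0,0,-0.002],1],
    [[0.001,0.064,0.0],[0,0,-0.002],1],
  ],
)

```text
time: 2.48
tcp_pos: [605.5, -203.4, 163.6]
tcp_rot: [-179.6, 0.1, 93.2]
ft_force: [0.1, -1.4, 0.6]
gripper_width: 0.6
grasp_force: 0.0
```

```bash
python3 - <<'E'
from h import *; shift([-42,132,111])
from cell import bot
p,d=bot.grab_frame("scene"); cv2.imwrite("pics/s2.png",cv2.resize(p[140:300,210:400,::-1],None,fx=3,fy=3)); np.savez("s2.npz",p=p,d=d,**bot.camera_info("scene"))
E
```

```text
at jig [-31.1 132.4 163.6] rot [-1.7958e+02  9.0000e-02  9.3170e+01] F [ 0.12 -1.41  0.55]
shift [0.0005 0.0113 0.0526] turn [-0.0074  0.0015 -0.0013]
```

View pics/s2.png

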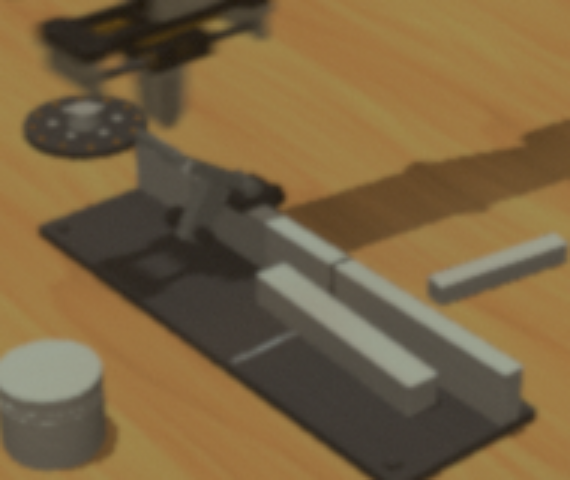

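The leaf is about 30° above level, with the fingers above the rod. The carriage looks unmoved. I press the handle down next.

>>> arm_command(
  plan=[
    [[0.0,0.01,0.015],[0,0,0],1],
    [[0.0,0.01,0.03],[0,0,0],1],
    [[0,0.01,0.04],[0,0,0],1],
    [[0,0.01,0.047],[0,0,0],1],
    [[0,0.01,0.05],[0,0,0],1],
    [[0,0.01,0.052],[0,0,0],1],
    [[0,0.01,0.052],[0,0,0],1],
  ],
)

```text
time: 3.12
tcp_pos: [633.8, -200.0, 115.5]
tcp_rot: [178.6, 0.1, 93.4]
ft_force: [28.9, -0.3, 5.4]
gripper_width: 0.4
grasp_force: 13.0
```

>>> arm_command(
  plan=[
    [[0.0,0.002,-0.02],[0,0,0],1],
    [[0.0,0,-0.045],[0,0,0],1],
    [[0,-0.012,-0.045],[0,0,0],1],
    [[0,-0.012,-0.045],[0,0,0],1],
    [[0,-0.012,-0.045],[0,0,0],1],
  ],
)

```text
time: 3.53
tcp_pos: [609.7, -202.0, 154.9]
tcp_rot: [-180.0, 0.0, 93.3]
ft_force: [0.5, -0.5, -0.5]
gripper_width: 0.7
grasp_force: 0.0
```

```bash
python3 - <<'E'
from h import *; shift([-40,132,111])
from cell import bot
p,d=bot.grab_frame("scene"); cv2.imwrite("pics/s3.png",cv2.resize(p[140:300,210:400,::-1],None,fx=3,fy=3)); np.savez("s3.npz",p=p,d=d,**bot.camera_info("scene"))
for f in("s2.npz","s3.npz"):
    X,p,ok=cloud(f); q=toj(X)
    k=ok&(abs(q[...,0]+20)<60)&(q[...,1]>118)&(q[...,1]<160)&(q[...,2]>70)&(q[...,2]<124)
    print(k.sum(),np.percentile(q[k],[2,50,98],axis=0).round(1).tolist())
E
```

```text
at jig [-35.3 131.2 154.9] rot [-1.7997e+02  2.0000e-02  9.3290e+01] F [ 0.52 -0.47 -0.47]
shift [-0.0008  0.0047  0.0439] turn [-0.0005  0.0003  0.0006]
44 [[-39.9, 119.7, 114.6], [-35.8, 139.9, 120.4], [-29.0, 159.2, 123.7]]
53 [[-48.1, 118.3, 101.1], [-41.8, 137.8, 108.4], [-35.4, 157.4, 111.6]]
```

View pics/s3.png

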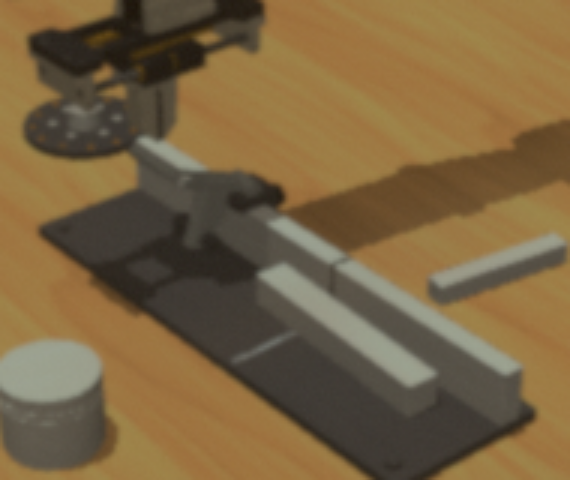

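The leaf is now about 20° above level, with the rod at x_j≈−40. The fingers were too far out and wedged in front of it, so I press from directly above this time.

>>> arm_command(
  plan=[
    [[0.0,0.002,0.015],[0,0,0],1],
    [[0.0,0.002,0.025],[0,0,0],1],
    [[0,0.002,0.03],[0,0,0],1],
    [[0,0.002,0.035],[0,0,0],1],
    [[0,0.002,0.039],[0,0,0],1],
    [[0,0.002,0.041],[0,0,0],1],
    [[0,0.002,0.041],[0,0,0],1],
  ],
)

```text
time: 4.17
tcp_pos: [611.9, -201.5, 113.5]
tcp_rot: [-179.9, -0.0, 93.3]
ft_force: [-0.7, 0.2, -0.3]
gripper_width: 0.6
grasp_force: 0.0
```

>>> arm_command(
  plan=[
    [[0.0,0.0,0.001],[0,0,0],1],
    [[0.0,0,0.002],[0,0,0],1],
    [[0,0,0.003],[0,0,0],1],
    [[0,0,0.003],[0,0,0],1],
    [[0,0,0.003],[0,0,0],1],
  ],
)

```text
time: 4.58
tcp_pos: [612.3, -201.6, 111.3]
tcp_rot: [180.0, 0.0, 93.3]
ft_force: [-0.9, -0.0, 2.4]
gripper_width: 0.5
grasp_force: 0.8
```

>>> arm_command(
  plan=[
    [[0.0,0.0,0.001],[0,0,0],1],
    [[0.0,0,0.002],[0,0,0],1],
    [[0,0,0.003],[0,0,0],1],
    [[0,0,0.003],[0,0,0],1],
    [[0,0,0.003],[0,0,0],1],
  ],
)

```text
time: 5.0
tcp_pos: [612.5, -201.6, 110.3]
tcp_rot: [179.9, 0.1, 93.3]
ft_force: [-7.3, 1.1, 20.3]
gripper_width: 0.5
grasp_force: 10.7
```

The leaf is at its hard stop (20 N at tip z 85). Next I lift and go to the bar's front side.

>>> arm_command(
  plan=[
    [[0.0,0.0,-0.04],[0,0,0],1],
    [[0.04,0.005,-0.04],[0,0,0],1],
    [[0.217,0.027,-0.04],[0,0,0],1],
    [[0.217,0.027,-0.04],[0,0,0],1],
    [[0.217,0.027,-0.04],[0,0,0],1],
    [[0.217,0.027,-0.04],[0,0,0],1],
    [[0.217,0.027,-0.04],[0,0,0],1],
    [[0.217,0.027,-0.04],[0,0,0],1],
  ],
)

```text
time: 5.67
tcp_pos: [626.5, 23.1, 148.3]
tcp_rot: [180.0, -0.2, 93.8]
ft_force: [-0.8, -0.6, -0.4]
gripper_width: 0.5
grasp_force: 0.0
```

>>> arm_command(
  plan=[
    [[0.0,0.0,0.0],[0,0,0],1],
    [[0.0,0.0,0],[0,0,0],1],
  ],
)

```text
time: 5.83
tcp_pos: [626.7, 15.0, 147.8]
tcp_rot: [-180.0, 0.1, 93.2]
ft_force: [0.1, -1.3, 0.1]
gripper_width: 0.6
grasp_force: 0.0
```

```bash
python3 - <<'E'
from h import *; shift([-65,-86,46])
from cell import bot
p,d=bot.grab_frame("side"); np.savez("s4.npz",p=p,d=d,**bot.camera_info("side"))
X,p,ok=cloud("s4.npz"); q=toj(X)
k=ok&(abs(q[...,0]+20)<70)&(q[...,1]>113)&(q[...,1]<165)&(q[...,2]>70)&(q[...,2]<124)
print(k.sum(),np.percentile(q[k],[2,50,98],axis=0).round(1).tolist())
E
```

```text
at jig [-64.6 -84.5 147.8] rot [-1.7998e+02  7.0000e-02  9.3240e+01] F [ 0.1  -1.28  0.1 ]
shift [0.0017 0.0005 0.1018] turn [-0.0004  0.0012 -0.0002]
5 [[-36.2, 134.6, 75.8], [-36.0, 150.1, 81.3], [-35.0, 161.3, 84.6]]
```

>>> arm_command(
  plan=[
    [[0.001,0.0,0.04],[0,0,0],1],
    [[0.001,0.0,0.08],[0,0,0],1],
    [[0.001,0,0.102],[0,0,0],1],
    [[0.001,0,0.102],[0,0,0],1],
    [[0.001,-0.01,0.102],[0,0,0],1],
    [[0.001,-0.018,0.102],[0,0,0],1],
    [[0.001,-0.024,0.102],[0,0,0],1],
    [[0.001,-0.028,0.102],[0,0,0],1],
  ],
)

```text
time: 6.55
tcp_pos: [599.3, 15.4, 47.6]
tcp_rot: [179.8, 0.0, 93.3]
ft_force: [3.2, -0.6, 0.5]
gripper_width: 0.4
grasp_force: 1.6
```

>>> arm_command(
  plan=[
    [[0.0,-0.002,0],[0,0,0],1],
    [[0.0,-0.004,0],[0,0,0],1],
    [[0.0,-0.005,0],[0,0,0],1],
    [[0.0,-0.006,0],[0,0,0],1],
    [[0.0,-0.006,0],[0,0,0],1],
  ],
)

```text
time: 6.97
tcp_pos: [593.6, 15.8, 46.7]
tcp_rot: [179.9, -0.0, 93.3]
ft_force: [3.8, -0.8, 2.8]
gripper_width: 0.1
grasp_force: 2.4
```

>>> arm_command(
  plan=[
    [[0.0,-0.001,0],[0,0,0],1],
    [[0.0,-0.002,0],[0,0,0],1],
    [[0.0,-0.003,0],[0,0,0],1],
    [[0.0,-0.004,0],[0,0,0],1],
    [[0.0,-0.004,0],[0,0,0],1],
  ],
)

```text
time: 7.38
tcp_pos: [588.9, 16.0, 46.2]
tcp_rot: [180.0, -0.0, 93.3]
ft_force: [4.9, 1.5, 3.5]
gripper_width: 0.4
grasp_force: 2.5
```

>>> arm_command(
  plan=[
    [[0.0,-0.001,0],[0,0,0],1],
    [[0.0,-0.002,0],[0,0,0],1],
    [[0.0,-0.003,0],[0,0,0],1],
    [[0.0,-0.003,0],[0,0,0],1],
    [[0.0,-0.003,0],[0,0,0],1],
  ],
)

```text
time: 7.8
tcp_pos: [588.6, 15.9, 46.6]
tcp_rot: [179.7, -0.1, 93.3]
ft_force: [12.8, 2.0, -2.1]
gripper_width: 0.3
grasp_force: 6.5
```

>>> arm_command(
  plan=[
    [[0.0,0.01,0],[0,0,0],1],
    [[0.0,0.025,-0.01],[0,0,0],1],
    [[0.0,0.025,-0.05],[0,0,0],1],
    [[0.04,0.01,-0.075],[0,0,0],1],
    [[0.134,-0.025,-0.075],[0,0,0],1],
    [[0.134,-0.025,-0.075],[0,0,0],1],
    [[0.134,-0.025,-0.075],[0,0,0],1],
    [[0.134,-0.025,-0.075],[0,0,0],1],
  ],
)

```text
time: 8.47
tcp_pos: [548.2, 154.1, 120.8]
tcp_rot: [-179.8, -0.1, 93.8]
ft_force: [0.7, 0.2, -0.3]
gripper_width: 0.7
grasp_force: 0.0
```

>>> arm_command(
  plan=[
    [[0.0,0.0,0.0],[0,0,0],1],
    [[0.0,0.0,0],[0,0,0],1],
  ],
)

```text
time: 8.63
tcp_pos: [552.1, 146.2, 120.1]
tcp_rot: [-179.8, 0.1, 93.3]
ft_force: [0.3, -0.3, -0.4]
gripper_width: 0.3
grasp_force: 0.0
```

```bash
python3 - <<'E'
from h import *; shift([-2,-222,46])
from cell import bot
for n in("side","scene"):
    p,d=bot.grab_frame(n); np.savez("s5.npz",p=p,d=d,**bot.camera_info(n))
    X,p,ok=cloud("s5.npz"); q=toj(X)
    k=ok&(q[...,2]>38)&(q[...,2]<47)&(q[...,0]>-40)&(q[...,0]<18)&(q[...,1]<40)&(q[...,1]>-210)&(p.min(-1)>80)
    print('bar',cv2.minAreaRect(q[k][:,:2].astype(np.float32)),np.percentile(q[k],[1,99],axis=0).round(1).tolist())
E
```

```text
at jig [   2.5 -219.7  120.1] rot [-1.7985e+02  1.1000e-01  9.3300e+01] F [ 0.28 -0.27 -0.39]
shift [0.0025 0.0047 0.0741] turn [-0.0027  0.0018  0.0009]
bar ((16.25190544128418, -168.79946899414062), (41.54656219482422, 16.390485763549805), 67.5982437133789) [[1.6, -187.8, 38.2], [17.9, -147.9, 45.1]]
bar ((1.4919443130493164, -84.21434783935547), (33.01325607299805, 206.5490264892578), 0.053501810878515244) [[-13.4, -184.9, 38.1], [17.8, 11.5, 46.1]]
```

>>> arm_command(
  plan=[
    [[0.0025,0.005,0.03],[0,0,0],1],
    [[0.0025,0.005,0.06],[0,0,0],1],
    [[0.0025,0.005,0.074],[0,0,0],1],
    [[0.0025,0.005,0.074],[0,0,0],1],
    [[-0.01,0.005,0.074],[0,0,0],1],
    [[-0.02,0.005,0.074],[0,0,0],1],
    [[-0.03,0.005,0.074],[0,0,0],1],
    [[-0.04,0.005,0.074],[0,0,0],1],
  ],
)

```text
time: 9.4
tcp_pos: [561.2, 106.7, 48.3]
tcp_rot: [179.9, -0.0, 93.3]
ft_force: [-0.2, 3.7, 1.3]
gripper_width: 0.5
grasp_force: 1.7
```

>>> arm_command(
  plan=[
    [[-0.005,0,0],[0,0,0],1],
    [[-0.01,0,0],[0,0,0],1],
    [[-0.013,0,0],[0,0,0],1],
    [[-0.016,0,0],[0,0,0],1],
    [[-0.018,0,0],[0,0,0],1],
    [[-0.02,0,0],[0,0,0],1],
    [[-0.02,0,0],[0,0,0],1],
  ],
)

```text
time: 9.98
tcp_pos: [561.8, 88.2, 47.2]
tcp_rot: [180.0, -0.0, 93.3]
ft_force: [1.8, 3.6, 1.9]
gripper_width: 0.4
grasp_force: 1.8
```

```bash
python3 - <<'E'
from h import *; shift([-2,-145,46])
E
```

```text
at jig [  -3.9 -161.2   47.2] rot [ 1.7996e+02 -2.0000e-02  9.3340e+01] F [1.79 3.61 1.88]
shift [-0.0162 -0.002   0.0012] turn [ 0.0007 -0.0003  0.0016]
```

>>> arm_command(
  plan=[
    [[-0.001,0,0],[0,0,0],1],
    [[-0.002,0,0],[0,0,0],1],
    [[-0.003,0,0],[0,0,0],1],
    [[-0.004,0,0],[0,0,0],1],
    [[-0.005,0,0],[0,0,0],1],
    [[-0.006,0,0],[0,0,0],1],
    [[-0.006,0,0],[0,0,0],1],
  ],
)

```text
time: 10.57
tcp_pos: [562.1, 82.6, 47.2]
tcp_rot: [180.0, -0.0, 93.4]
ft_force: [1.7, 4.4, 3.6]
gripper_width: 0.4
grasp_force: 2.2
```

```bash
python3 - <<'E'
from h import *; shift([-2,-145,46])
from cell import bot
p,d=bot.grab_frame("scene"); cv2.imwrite("pics/s6.png",cv2.resize(p[150:290,220:390,::-1],None,fx=4,fy=4,interpolation=cv2.INTER_CUBIC)); np.savez("s6.npz",p=p,d=d,**bot.camera_info("scene"))
E
```

```text
at jig [  -4.  -155.6   47.2] rot [ 1.7996e+02 -3.0000e-02  9.3360e+01] F [1.75 4.38 3.61]
shift [-0.0106 -0.002   0.0012] turn [ 0.0008 -0.0005  0.0019]
```

View pics/s6.png

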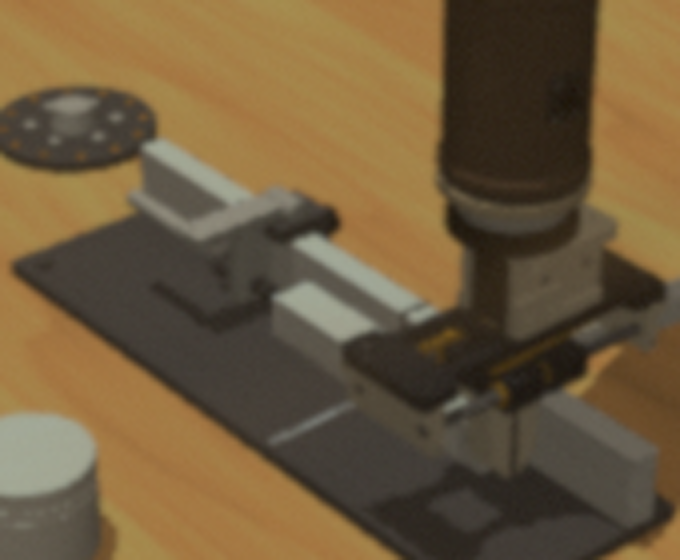

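The leaf is level with its foot down. The dark screw end at ≈(262,287) is nearly at the bar's end at ≈(275,300), so I move in small steps from here.

>>> arm_command(
  plan=[
    [[-0.0005,0,0],[0,0,0],1],
    [[-0.001,0,0],[0,0,0],1],
    [[-0.0015,0,0],[0,0,0],1],
    [[-0.002,0,0],[0,0,0],1],
  ],
)

```text
time: 10.95
tcp_pos: [562.2, 80.8, 47.2]
tcp_rot: [180.0, -0.0, 93.4]
ft_force: [1.2, 5.3, 3.2]
gripper_width: 0.4
grasp_force: 2.7
```

>>> arm_command(
  plan=[
    [[-0.0005,0,0],[0,0,0],1],
    [[-0.001,0,0],[0,0,0],1],
    [[-0.0015,0,0],[0,0,0],1],
    [[-0.002,0,0],[0,0,0],1],
  ],
)

```text
time: 11.28
tcp_pos: [562.3, 78.7, 47.2]
tcp_rot: [180.0, -0.0, 93.4]
ft_force: [1.9, 5.1, 3.0]
gripper_width: 0.4
grasp_force: 2.7
```

>>> arm_command(
  plan=[
    [[-0.0005,0,0],[0,0,0],1],
    [[-0.001,0,0],[0,0,0],1],
    [[-0.0015,0,0],[0,0,0],1],
    [[-0.002,0,0],[0,0,0],1],
  ],
)

```text
time: 11.62
tcp_pos: [562.4, 76.8, 47.2]
tcp_rot: [180.0, -0.0, 93.4]
ft_force: [1.0, 5.6, 2.9]
gripper_width: 0.3
grasp_force: 2.7
```

>>> arm_command(
  plan=[
    [[-0.0005,0,0],[0,0,0],1],
    [[-0.001,0,0],[0,0,0],1],
    [[-0.001,0,0],[0,0,0],1],
  ],
)

```text
time: 11.87
tcp_pos: [562.5, 75.6, 47.2]
tcp_rot: [180.0, -0.0, 93.4]
ft_force: [2.1, 5.4, 2.9]
gripper_width: 0.3
grasp_force: 2.5
```

>>> arm_command(
  plan=[
    [[-0.0005,0,0],[0,0,0],1],
    [[-0.001,0,0],[0,0,0],1],
    [[-0.0015,0,0],[0,0,0],1],
    [[-0.0015,0,0],[0,0,0],1],
  ],
)

```text
time: 12.2
tcp_pos: [562.6, 74.2, 47.2]
tcp_rot: [180.0, -0.0, 93.4]
ft_force: [1.3, 4.2, 3.3]
gripper_width: 0.6
grasp_force: 2.5
```

```bash
python3 - <<'E'
from h import *; shift([-2,-145,46])
from cell import bot
p,d=bot.grab_frame("wrist"); cv2.imwrite("pics/w7.png",p[:,:,::-1])
p,d=bot.grab_frame("scene"); np.savez("s7.npz",p=p,d=d,**bot.camera_info("scene"))
cv2.imwrite("pics/s7.png",cv2.resize(p[195:245,260:320,::-1],None,fx=12,fy=12,interpolation=cv2.INTER_CUBIC))
E
```

```text
at jig [  -3.9 -147.2   47.2] rot [ 1.7996e+02 -3.0000e-02  9.3350e+01] F [1.29 4.16 3.31]
shift [-0.0022 -0.0019  0.0012] turn [ 0.0007 -0.0006  0.0018]
```

View pics/s7.png

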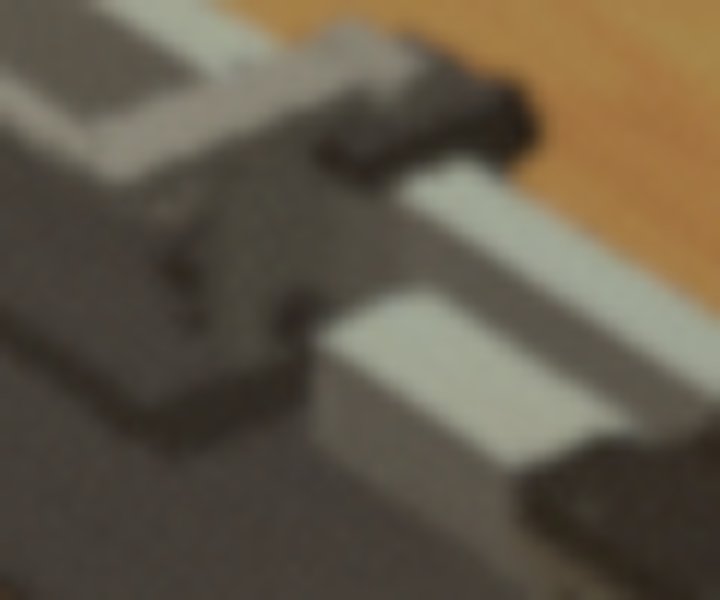

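The bar end at ≈(320,340) is right in front of the screw. The force is still only sliding friction, so contact is not made yet.

>>> arm_command(
  plan=[
    [[-0.0005,0,0],[0,0,0],1],
    [[-0.001,0,0],[0,0,0],1],
    [[-0.0015,0,0],[0,0,0],1],
    [[-0.002,0,0],[0,0,0],1],
  ],
)

```text
time: 12.63
tcp_pos: [562.7, 72.3, 47.2]
tcp_rot: [180.0, -0.0, 93.4]
ft_force: [1.5, 5.0, 3.3]
gripper_width: 0.6
grasp_force: 2.7
```

>>> arm_command(
  plan=[
    [[-0.0005,0,0],[0,0,0],1],
    [[-0.001,0,0],[0,0,0],1],
    [[-0.0015,0,0],[0,0,0],1],
  ],
)

```text
time: 12.88
tcp_pos: [562.8, 70.8, 47.2]
tcp_rot: [180.0, -0.0, 93.4]
ft_force: [1.5, 4.8, 2.7]
gripper_width: 0.4
grasp_force: 2.7
```

>>> arm_command(
  plan=[
    [[-0.0005,0,0],[0,0,0],1],
    [[-0.001,0,0],[0,0,0],1],
    [[-0.0015,0,0],[0,0,0],1],
  ],
)

```text
time: 13.13
tcp_pos: [562.9, 69.3, 47.2]
tcp_rot: [180.0, -0.0, 93.4]
ft_force: [1.8, 6.0, 2.5]
gripper_width: 0.2
grasp_force: 2.7
```

>>> arm_command(
  plan=[
    [[-0.0005,0,0],[0,0,0],1],
    [[-0.001,0,0],[0,0,0],1],
    [[-0.0015,0,0],[0,0,0],1],
  ],
)

```text
time: 13.38
tcp_pos: [563.0, 67.8, 47.2]
tcp_rot: [180.0, -0.0, 93.4]
ft_force: [1.3, 5.7, 3.1]
gripper_width: 0.4
grasp_force: 2.7
```

>>> arm_command(
  plan=[
    [[-0.0005,0,0],[0,0,0],1],
    [[-0.001,0,0],[0,0,0],1],
    [[-0.0015,0,0],[0,0,0],1],
  ],
)

```text
time: 13.63
tcp_pos: [563.0, 66.3, 47.2]
tcp_rot: [180.0, -0.0, 93.4]
ft_force: [1.2, 5.0, 3.2]
gripper_width: 0.2
grasp_force: 2.7
```

>>> arm_command(
  plan=[
    [[-0.0005,0,0],[0,0,0],1],
    [[-0.001,0,0],[0,0,0],1],
    [[-0.0015,0,0],[0,0,0],1],
  ],
)

```text
time: 13.88
tcp_pos: [563.2, 64.8, 47.2]
tcp_rot: [180.0, -0.0, 93.4]
ft_force: [1.4, 5.6, 2.5]
gripper_width: 0.3
grasp_force: 2.7
```

```bash
python3 - <<'E'
from h import *
from cell import bot
p,d=bot.grab_frame("scene"); np.savez("s8.npz",p=p,d=d,**bot.camera_info("scene"))
A=cv2.cvtColor(np.load("s6.npz")['p'],cv2.COLOR_RGB2GRAY).astype(np.float32);B=cv2.cvtColor(p,cv2.COLOR_RGB2GRAY).astype(np.float32)
for nm,s in(("stop",np.s_[192:215,252:305]),("piston",np.s_[250:295,205:248])): print(nm,cv2.phaseCorrelate(A[s].copy(),B[s].copy()))
cv2.imwrite("pics/s8.png",cv2.resize(p[195:245,260:320,::-1],None,fx=12,fy=12,interpolation=cv2.INTER_CUBIC))
R=np.load("s8.npz"); 
for y in(69,79):
  c=R['R']@tow([5,y,42])+R['t']; print(c[:2]/c[2]*R['fx']+[R['cx'],R['cy']])
E
```

```text
stop ((-0.036184137652636394, -0.016784747072081885), 1.0188736693450697)
piston ((0.5074578196356043, 0.5167324400486564), 0.9260486216603974)
[288.91189791 218.85838064]
[286.53496792 217.29675076]
```

View pics/s8.png

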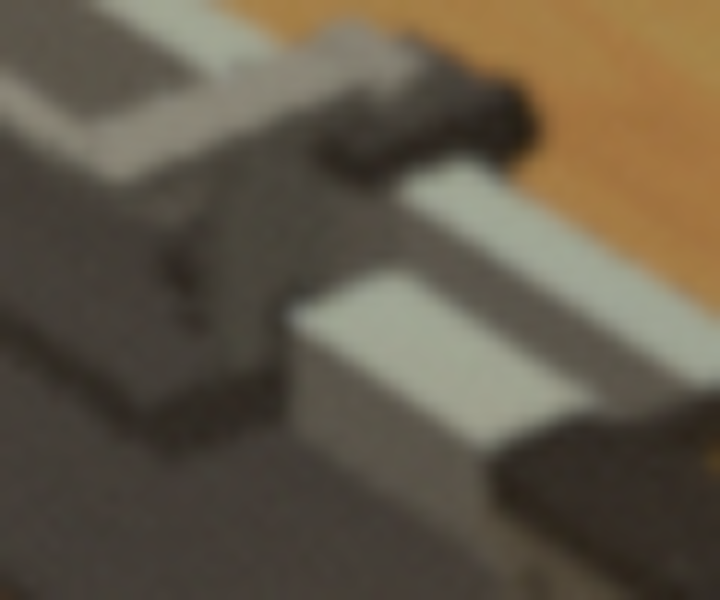

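The carriage hasn't moved (0.04 px shift). The bar's end at ≈(290,315) is nearing the foot, so I continue.

>>> arm_command(
  plan=[
    [[-0.0005,0,0],[0,0,0],1],
    [[-0.001,0,0],[0,0,0],1],
    [[-0.0015,0,0],[0,0,0],1],
  ],
)

```text
time: 14.18
tcp_pos: [563.3, 63.3, 47.2]
tcp_rot: [180.0, -0.0, 93.4]
ft_force: [1.0, 5.1, 2.8]
gripper_width: 0.3
grasp_force: 2.7
```

>>> arm_command(
  plan=[
    [[-0.0005,0,0],[0,0,0],1],
    [[-0.001,0,0],[0,0,0],1],
    [[-0.001,0,0],[0,0,0],1],
  ],
)

```text
time: 14.43
tcp_pos: [563.3, 62.2, 47.2]
tcp_rot: [180.0, -0.0, 93.4]
ft_force: [1.7, 5.6, 1.8]
gripper_width: 0.4
grasp_force: 2.5
```

>>> arm_command(
  plan=[
    [[-0.0005,0,0],[0,0,0],1],
    [[-0.001,0,0],[0,0,0],1],
    [[-0.001,0,0],[0,0,0],1],
  ],
)

```text
time: 14.68
tcp_pos: [563.4, 61.2, 47.2]
tcp_rot: [180.0, -0.0, 93.4]
ft_force: [1.3, 3.9, 4.0]
gripper_width: 0.5
grasp_force: 2.5
```

>>> arm_command(
  plan=[
    [[-0.0005,0,0],[0,0,0],1],
    [[-0.001,0,0],[0,0,0],1],
    [[-0.001,0,0],[0,0,0],1],
  ],
)

```text
time: 14.93
tcp_pos: [563.4, 61.0, 47.2]
tcp_rot: [179.9, -0.1, 93.4]
ft_force: [2.0, 7.9, 2.7]
gripper_width: 0.2
grasp_force: 3.7
```

Contact: the bar stopped and the force rose. I add a touch and hold.

>>> arm_command(
  plan=[
    [[-0.0003,0,0],[0,0,0],1],
    [[-0.0005,0,0],[0,0,0],1],
    [[-0.0005,0,0],[0,0,0],1],
    [[-0.0005,0,0],[0,0,0],1],
    [[-0.0005,0,0],[0,0,0],1],
    [[-0.0005,0,0],[0,0,0],1],
  ],
)

```text
time: 15.43
tcp_pos: [563.4, 61.0, 47.2]
tcp_rot: [179.9, -0.1, 93.4]
ft_force: [1.5, 10.1, 1.6]
gripper_width: 0.4
grasp_force: 4.3
```

>>> arm_command(
  plan=[
    [[0,0,0],[0,0,0],1],
    [[0,0,0],[0,0,0],1],
    [[0,0,0],[0,0,0],1],
    [[0,0,0],[0,0,0],1],
    [[0,0,0],[0,0,0],1],
    [[0,0,0],[0,0,0],1],
    [[0,0,0],[0,0,0],1],
    [[0,0,0],[0,0,0],1],
  ],
)

```text
time: 16.1
tcp_pos: [563.4, 61.1, 47.2]
tcp_rot: [179.9, -0.1, 93.4]
ft_force: [0.8, 8.4, 1.5]
gripper_width: 0.4
grasp_force: 4.3
```

>>> arm_command(
  plan=[
    [[0,0,0],[0,0,0],1],
    [[0,0,0],[0,0,0],1],
    [[0,0,0],[0,0,0],1],
    [[0.002,0,0],[0,0,0],1],
    [[0.006,0,0],[0,0,0],1],
    [[0.02,0,0],[0,0,0],1],
    [[0.03,0,-0.03],[0,0,0],1],
    [[0.03,0,-0.07],[0,0,0],1],
  ],
)

```text
time: 16.77
tcp_pos: [558.1, 89.9, 114.5]
tcp_rot: [-179.5, 0.0, 93.4]
ft_force: [0.6, -0.7, 0.4]
gripper_width: 0.2
grasp_force: 0.0
```

>>> arm_command(
  plan=[
    [[0,0,-0.04],[0,0,0],1],
    [[0,0,-0.08],[0,0,0],1],
    [[0,0,-0.08],[0,0,0],1],
    [[0,0,-0.08],[0,0,0],1],
  ],
)

```text
time: 17.1
tcp_pos: [562.3, 88.4, 199.2]
tcp_rot: [179.8, 0.1, 93.3]
ft_force: [-0.2, 1.4, -0.6]
gripper_width: 0.6
grasp_force: 0.0
```

```bash
python3 - <<'E'
from h import *; shift([-42,132,200])
from cell import bot
p0=np.load("s6.npz")['p']
for n in("side","scene"):
    p,d=bot.grab_frame(n); np.savez(n+"9.npz",p=p,d=d,**bot.camera_info(n))
    X,p,ok=cloud(n+"9.npz"); q=toj(X)
    k=ok&(q[...,2]>38)&(q[...,2]<47)&(q[...,0]>-40)&(q[...,0]<18)&(q[...,1]<90)&(q[...,1]>-140)&(p.min(-1)>80)
    print('bar',cv2.minAreaRect(q[k][:,:2].astype(np.float32)))
    k=ok&(q[...,2]>74)&(q[...,2]<95)&(q[...,0]>-60)&(q[...,0]<30)&(q[...,1]<170)&(q[...,1]>110)
    print('rod',k.sum(),np.percentile(q[k],[2,50,98],axis=0).round(1).tolist())
    k=ok&(q[...,2]>70)&(q[...,2]<100)&(q[...,0]>-70)&(q[...,0]<60)&(q[...,1]<170)&(q[...,1]>50)
    print('all',k.sum(),np.percentile(q[k],[1,50,99],axis=0).round(1).tolist())
E
```

```text
at jig [  -4.4 -161.4  199.2] rot [1.798e+02 5.000e-02 9.325e+01] F [-0.15  1.42 -0.59]
shift [-0.2934  0.0375 -0.0004] turn [0.0035 0.0009 0.0001]
bar ((4.6024370193481445, -28.219139099121094), (26.623390197753906, 198.3685302734375), 0.02561490423977375)Traceback (most recent call last):
  File "<stdin>", line 10, in <module>
    return _quantile_unchecked(
        a, q, axis, out, overwrite_input, method, keepdims, weights)
    return _ureduce(a,
                    func=_quantile_ureduce_func,
    ...<5 lines>...
                    overwrite_input=overwrite_input,
                    method=method)
    r = func(a, **kwargs)
    result = _quantile(arr,
                       quantiles=q,
    ...<2 lines>...
                       out=out,
                       weights=wgt)
    slices_having_nans = np.isnan(arr[-1, ...])
                                  ~~~^^^^^^^^^
IndexError: index -1 is out of bounds for axis 0 with size 0
```

The bar is flush (0.03°) and the force was held for over a second. Next I go to grip the handle.

>>> arm_command(
  plan=[
    [[-0.2945,0.037,0.03],[0,0,0],0.5],
    [[-0.2945,0.037,0.04],[0,0,0],0.5],
    [[-0.2945,0.037,0.04],[0,0,0],0.5],
    [[-0.2945,0.037,0.04],[0,0,0],0.5],
    [[-0.2945,0.037,0.04],[0,0,0],0.5],
    [[-0.2945,0.037,0.04],[0,0,0],0.5],
    [[-0.2945,0.037,0.04],[0,0,0],0.5],
    [[-0.2945,0.037,0.04],[0,0,0],0.5],
  ],
)

```text
time: 17.82
tcp_pos: [612.6, -213.1, 153.0]
tcp_rot: [-179.6, 0.2, 92.8]
ft_force: [-0.9, -1.3, -0.5]
gripper_width: 45.2
grasp_force: 0.0
```

>>> arm_command(
  plan=[
    [[0,0,0],[0,0,0],0.5],
    [[0,0,0],[0,0,0],0.5],
    [[0,0,0],[0,0,0],0.5],
    [[0,0,0],[0,0,0],0.5],
  ],
)

```text
time: 18.15
tcp_pos: [615.1, -200.8, 156.6]
tcp_rot: [-179.9, -0.1, 93.5]
ft_force: [-0.4, 0.7, -0.3]
gripper_width: 46.0
grasp_force: 0.0
```

```bash
python3 - <<'E'
from h import *; shift([-42,133,86])
E
```

```text
at jig [-40.8 130.3 156.6] rot [-1.7994e+02 -6.0000e-02  9.3470e+01] F [-0.38  0.66 -0.32]
shift [-0.0028  0.0013  0.0706] turn [-0.001  -0.001   0.0038]
```

Descend, settle, then clamp.

>>> arm_command(
  plan=[
    [[-0.002,0.001,0.03],[0,0,0],0.5],
    [[-0.002,0.001,0.055],[0,0,0],0.5],
    [[-0.002,0.001,0.07],[0,0,0],0.5],
    [[-0.002,0.001,0.07],[0,0,0],0.5],
    [[-0.002,0.001,0.07],[0,0,0],0.5],
    [[-0.002,0.001,0.07],[0,0,0],0.7],
    [[-0.002,0.001,0.07],[0,0,0],0.7],
  ],
)

```text
time: 18.73
tcp_pos: [617.6, -204.5, 88.8]
tcp_rot: [179.9, 0.0, 93.4]
ft_force: [-0.5, 0.0, 0.1]
gripper_width: 37.1
grasp_force: 0.0
```

>>> arm_command(
  plan=[
    [[0,0,0],[0,0,0],0.8],
    [[0,0,0],[0,0,0],0.85],
    [[0,0,0],[0,0,0],1],
    [[0,0,0],[0,0,0],1],
    [[0,0,0],[0,0,0],1],
    [[0,0,0],[0,0,0],1],
  ],
)

```text
time: 19.23
tcp_pos: [616.6, -205.0, 87.4]
tcp_rot: [180.0, 0.0, 93.3]
ft_force: [-1.4, 0.3, 3.0]
gripper_width: 10.6
grasp_force: 30.0
```

```bash
python3 - <<'E'
from h import *; shift([-42,133,86])
E
```

```text
at jig [-42.  134.6  87.4] rot [1.7998e+02 2.0000e-02 9.3310e+01] F [-1.38  0.3   2.96]
shift [ 0.0016 -0.      0.0014] turn [0.0003 0.0003 0.001 ]
```

The rod is clamped with the y force near 0. I lift along the arc.

>>> arm_command(
  plan=[
    [[0,-0.0002,-0.005],[0,0,0],1],
    [[0,-0.001,-0.011],[0,0,0],1],
    [[0,-0.0024,-0.018],[0,0,0],1],
    [[0,-0.0044,-0.0245],[0,0,0],1],
    [[0,-0.007,-0.0305],[0,0,0],1],
    [[0,-0.0094,-0.035],[0,0,0],1],
    [[0,-0.0094,-0.035],[0,0,0],1],
  ],
)

```text
time: 19.82
tcp_pos: [607.8, -205.4, 124.0]
tcp_rot: [179.8, 0.0, 93.3]
ft_force: [4.7, 1.2, 1.6]
gripper_width: 10.7
grasp_force: 30.0
```

```bash
python3 - <<'E'
from h import *; shift([28-70*np.cos(1),134.6,86+70*np.sin(1)])
E
```

```text
at jig [-33.2 134.5 124. ] rot [1.7985e+02 4.0000e-02 9.3320e+01] F [4.66 1.23 1.58]
shift [-0.0001 -0.0234 -0.0209] turn [0.0026 0.0007 0.0012]
```

>>> arm_command(
  plan=[
    [[0,-0.0053,-0.0046],[0,0,0],1],
    [[0,-0.01,-0.0102],[0,0,0],1],
    [[0,-0.0162,-0.0158],[0,0,0],1],
    [[0,-0.0234,-0.0207],[0,0,0],1],
    [[0,-0.0305,-0.0249],[0,0,0],1],
    [[0,-0.0384,-0.0282],[0,0,0],1],
    [[0,-0.0466,-0.0305],[0,0,0],1],
    [[0,-0.0466,-0.0305],[0,0,0],1],
  ],
)

```text
time: 20.48
tcp_pos: [565.8, -208.0, 158.2]
tcp_rot: [179.2, 0.2, 93.4]
ft_force: [7.9, 1.0, 24.4]
gripper_width: 11.0
grasp_force: 30.0
```

```bash
python3 - <<'E'
from h import *; shift([37,134.6,155.5])
E
```

```text
at jig [  8.9 134.7 158.2] rot [179.22   0.18  93.35] F [ 7.85  0.95 24.38]
shift [ 0.0002 -0.0281  0.0023] turn [0.0136 0.0031 0.0018]
```

I release and push the rest with the outer finger.

>>> arm_command(
  plan=[
    [[0,0,0],[0,0,0],0.7],
    [[0,0,0],[0,0,0],0.7],
    [[0,0,0],[0,0,0],0.7],
    [[0,0,0],[0,0,0],0.7],
  ],
)

```text
time: 20.82
tcp_pos: [559.3, -208.0, 152.1]
tcp_rot: [-179.9, -0.0, 93.3]
ft_force: [-0.3, 0.5, -0.6]
gripper_width: 26.9
grasp_force: 0.0
```

```bash
python3 - <<'E'
from h import *; shift([37,134.6,160])
E
```

```text
at jig [ 15.3 134.3 152.1] rot [-1.7986e+02 -2.0000e-02  9.3310e+01] F [-0.3  0.5 -0.6]
shift [-0.0002 -0.0217 -0.0079] turn [-0.0025 -0.0003  0.0011]
```

>>> arm_command(
  plan=[
    [[0,-0.005,-0.006],[0,0,0],0.7],
    [[0,-0.011,-0.006],[0,0,0],0.7],
    [[0,-0.017,-0.006],[0,0,0],0.7],
    [[0,-0.022,-0.006],[0,0,0],0.7],
    [[0,-0.026,-0.006],[0,0,0],0.7],
    [[0,-0.028,-0.006],[0,0,0],0.7],
    [[0,-0.028,-0.006],[0,0,0],0.7],
  ],
)

```text
time: 21.4
tcp_pos: [531.7, -209.9, 158.5]
tcp_rot: [-179.9, 0.0, 93.3]
ft_force: [0.9, -0.0, -0.7]
gripper_width: 27.3
grasp_force: 0.2
```

>>> arm_command(
  plan=[
    [[0,-0.001,0],[0,0,0],0.7],
    [[0,-0.002,0],[0,0,0],0.7],
    [[0,-0.003,0],[0,0,0],0.7],
    [[0,-0.003,0],[0,0,0],0.7],
  ],
)

```text
time: 21.73
tcp_pos: [529.5, -210.0, 158.4]
tcp_rot: [-180.0, 0.0, 93.3]
ft_force: [2.4, -0.9, -0.3]
gripper_width: 27.7
grasp_force: 1.0
```

```bash
python3 - <<'E'
from h import *; shift([47,134.6,160])
E
```

```text
at jig [ 45.3 134.7 158.4] rot [-179.98    0.     93.31] F [ 2.4  -0.89 -0.33]
shift [ 0.0001 -0.0017 -0.0016] turn [-0.0003  0.0001  0.001 ]
```

>>> arm_command(
  plan=[
    [[0,-0.001,0],[0,0,0],0.7],
    [[0,-0.002,0],[0,0,0],0.7],
    [[0,-0.003,0],[0,0,0],0.7],
    [[0,-0.0035,0],[0,0,0],0.7],
    [[0,-0.0035,0],[0,0,0],0.7],
  ],
)

```text
time: 22.15
tcp_pos: [526.2, -210.0, 158.5]
tcp_rot: [180.0, -0.0, 93.3]
ft_force: [3.6, -0.7, -2.9]
gripper_width: 27.7
grasp_force: 2.0
```

>>> arm_command(
  plan=[
    [[0,-0.001,0],[0,0,0],0.7],
    [[0,-0.002,0],[0,0,0],0.7],
    [[0,-0.002,0],[0,0,0],0.7],
    [[0,-0.002,0],[0,0,0],0.7],
  ],
)

```text
time: 22.48
tcp_pos: [525.9, -209.9, 158.8]
tcp_rot: [179.8, 0.0, 93.3]
ft_force: [11.3, -1.3, -7.1]
gripper_width: 27.7
grasp_force: 5.1
```

The leaf is at the end of its travel. I centre the fingers on the rod, withdraw upward and check.

>>> arm_command(
  plan=[
    [[0,0.005,0],[0,0,0],0.7],
    [[0,0.0095,0],[0,0,0],0.7],
    [[0,0.0095,0],[0,0,0],0.6],
    [[0,0.0095,0],[0,0,0],0.6],
    [[0,0.0095,-0.02],[0,0,0],0.6],
    [[0,0.0095,-0.05],[0,0,0],0.6],
    [[0,0.0095,-0.09],[0,0,0],0.6],
    [[-0.12,0.0095,-0.12],[0,0,0],0.6],
  ],
)

```text
time: 23.15
tcp_pos: [539.1, -241.6, 265.0]
tcp_rot: [179.6, -0.1, 94.0]
ft_force: [2.9, 1.7, 1.4]
gripper_width: 36.5
grasp_force: 0.0
```

>>> arm_command(
  plan=[
    [[-0.1,0,-0.05],[0,0,0],0.6],
    [[-0.1,0,-0.05],[0,0,0],0.6],
    [[-0.1,0,-0.05],[0,0,0],0.6],
    [[-0.1,0,-0.05],[0,0,0],0.6],
    [[-0.1,0,-0.05],[0,0,0],0.6],
  ],
)

```text
time: 23.57
tcp_pos: [541.0, -351.7, 308.8]
tcp_rot: [-180.0, 0.0, 93.1]
ft_force: [0.7, -0.2, -0.3]
gripper_width: 36.6
grasp_force: 0.0
```

```bash
python3 - <<'E'
from h import *
from cell import bot
shift([0,0,300])
for n in("side","scene"):
    p,d=bot.grab_frame(n); np.savez(n+"10.npz",p=p,d=d,**bot.camera_info(n))
    for f in("0","9","10"):
        X,p,ok=cloud(n+f+".npz"); q=toj(X)
        def rep(nm,k): print(n,f,nm,k.sum(),np.percentile(q[k],[2,50,98],axis=0).round(1).tolist() if k.sum() else '')
        k=ok&(q[...,2]>38)&(q[...,2]<47)&(q[...,0]>-40)&(q[...,0]<18)&(q[...,1]<79)&(q[...,1]>-140)&(p.min(-1)>80)
        if f!="0": rep('bar',k)
        rep('carr',ok&(q[...,2]>66)&(q[...,2]<78)&(q[...,0]>30)&(q[...,0]<75)&(q[...,1]<230)&(q[...,1]>40))
        if f!="9": rep('top',ok&(q[...,2]>140)&(q[...,2]<170)&(abs(q[...,0]-15)<60)&(q[...,1]<230)&(q[...,1]>40))
cv2.imwrite("pics/s10.png",cv2.resize(p[140:300,200:400,::-1],None,fx=3.5,fy=3.5))
E
```

```text
at jig [ 41.7 276.8 308.8] rot [-1.800e+02  3.000e-02  9.312e+01] F [ 0.74 -0.19 -0.34]
shift [0.2769 0.0411 0.0086] turn [-0.0001  0.0005 -0.0023]
side 0 carr 100 [[31.9, 69.3, 66.2], [45.0, 80.9, 73.0], [53.9, 104.5, 76.6]]
side 0 top 134 [[18.9, 79.5, 141.1], [25.1, 111.6, 153.0], [30.3, 156.2, 156.7]]
side 9 bar 521 [[-7.5, -122.3, 38.2], [6.7, -58.9, 40.8], [17.5, 56.3, 44.4]]
side 9 carr 0 
side 10 bar 703 [[-7.7, -122.6, 38.3], [4.8, -35.1, 40.9], [17.4, 70.2, 44.8]]
side 10 carr 106 [[31.8, 68.7, 66.9], [43.9, 82.4, 72.0], [54.0, 107.2, 77.1]]
side 10 top 129 [[35.9, 79.6, 142.3], [41.6, 112.4, 152.0], [47.1, 156.9, 156.2]]
scene 0 carr 35 [[31.2, 70.0, 66.3], [43.0, 76.8, 72.1], [51.0, 100.9, 77.7]]
scene 0 top 118 [[13.4, 79.0, 141.5], [18.2, 111.1, 151.5], [24.7, 157.3, 156.4]]Traceback (most recent call last):
  File "<stdin>", line 7, in <module>
  File "h.py", line 3, in cloud
    z=np.load(f); d=z['d'].astype(float); v,u=np.mgrid[:480,:640]
    fid = stack.enter_context(open(os.fspath(file), "rb"))
                              ~~~~^^^^^^^^^^^^^^^^^^^^^^^
FileNotFoundError: [Errno 2] No such file or directory: 'scene9.npz'
```

```bash
python3 -c "
from cell import bot
print(bot.close_job())"
```

```text
the job is handed in; nothing more can be done
None
```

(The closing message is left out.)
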